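# Refit the gas hob's control knob and hold it pressed in

### The arm

A 6-joint arm with a two-finger parallel gripper is mounted at the origin on a cart in front of the work surface, level with it; the furniture and walls round the work are solid. World frame = base frame: x ahead of the robot, y to its left, z up, the work surface at z = 0. Lengths are in m, angles in rad, forces in N, time in s.
With the tool pointing down it reaches from about 0.275 to 0.75 m from the base axis. Payload 10.2 kg.
Tool frame: the origin (TCP) lies at the very end of the fingers, on their centre line; the grasp point (between the pads) lies 19 mm behind it; z points along the fingers, y is the direction in which the jaws open and shut (so a half turn about z gives the same grasp; the last joint's range is limited). The gripper opens to 88 mm and grips with 3 to 60 N. Pads are 18 mm wide; open, the fingers measure 123 mm over their backs; the gripper's body (75 mm by 187 mm) begins 45 mm behind the grasp point.
Start: joints at [-1.396, 0.313, 1.498, -0, 1.331, -0.223], TCP at [0.203, -0.484, 0.239] pointing down, gripper open.
Joint ranges: [-2.94, 2.94], [-0.97, 2.17], [0.19, 2.56], [-1.23, 4.37], [0.02, 3.11], [-2.88, 2.88]. Speed limits (rad/s): [2.39, 2.39, 3.01, 3.14, 3.14, 3.14].

### API

Orientations are given as [roll, pitch, yaw] about the fixed x, y, z axes, in that order (R = Rz(yaw) Ry(pitch) Rx(roll)).
In Python, from station import arm, vision, finish_job gives the robot as it stands.
- The arm moves only by the tool jog_arm, never from a script. Its argument "steps" is text: rows parted by semicolons, each of 4 numbers parted by spaces: the shift along the world's x, y, z in mm, then the turn about the world's z in degrees. A call has 1 to 12 rows; each row shifts and turns the commanded pose from where the row before left it; what a row does not reach is not made up. A row lasts 1/8 s, in which the tool goes at most 62.5 mm and 10.7 degrees, less where a joint would pass 70% of its speed; a pose out of reach is approached as far as the arm can. A call is refused whole if a number of a shift passes 62.5 or a number of a turn 10.7, either way. A call with a gripper value outside its range is refused whole. "fingers" is the closure, from 0 (fully open) to 1 (shut), set as the call begins (left out, the last holds). The fingers move at their own pace and stop on an object; "newtons" is the grip in N (left out, the last holds). Time passes only in rows, so rows that do not move let the fingers close. It gives the time, the measured TCP pose, the force and the opening at its end, in the units of the state.
- arm.state(): the state, without advancing time (a new reading comes with each control period).
- vision.grab_frame(name): name is "scene" or "top"; returns a dict with "image" (480x640x3 uint8, red, green, blue), "K" (3x3 intrinsics, pixels), "extrinsics" (4x4, takes a point from camera to world coordinates). Camera axes: x right, y up, looking along -z (the intrinsics and any distortion apply to the point x, -y, -z); pixel columns grow to the right and rows downward; lengths in m; the calibration is good to about 2 mm. A picture is of the moment at which its call begins. There is no depth.
- finish_job(): hands the job in, once; it reports no verdict.
The state is a dict: "t": time; "joint_pos": joint angles; "qd": joint speeds; "effort": joint torques, N m; "ee_pos": TCP position; "ee_rot": TCP orientation; "force": force on the tool from outside, world axes, zero at the start; "ft_torque": the same for the moment, N m; "width": opening from 0.0 (shut) to 1.0 (fully open).
Only numpy, scipy, OpenCV 4.12 (cv2) and the standard library are available. Lean on these libraries where they do the work, as an engineer would, in place of code of your own. Each camera call takes 0.05 s, during which the arm holds its last target. There are 200 camera calls.

### The job

Get the small table-top gas hob ready to light. First press its red spring pedal all the way down to its stop and keep it there for half a second, to connect the gas cartridge, then let it spring back. Then take the white control knob from the worktop, turn it so that its D-shaped hole matches the flat on the hob's control shaft, push it fully onto the shaft, press knob and shaft in together all the way to the stop, and finish like that: still holding the knob pressed in, not letting go. Leave the mug and the spice jar standing where they are.

Things in the scene. Friction and masses are not known exactly. Their poses are not given: they have to be found in the camera images.
- hob: Fixed steel table-top gas hob, 200 mm deep (x) by 270 wide (y), deck 55 mm above the worktop. Origin: centre of its underside, on the worktop; -x is its front, +y its left. Burner with pan supports up to 81 mm high on the right part (centre x +22, y -60, radius 70 mm). Control shaft near the front edge at x -68, y +12 mm; pedal in the low bay at the front left corner.
- pedal_pad (a point): Point on the red pedal's upper face where to press, 42 mm in front of its hinge, 15 mm behind its front edge. Plate 56 mm long (hob's x), 46 wide (hob's y), 6 thick; upper face level, 50 mm above the worktop when up. Pressed to the stop this point sinks about 12 mm. Moves and tilts with the pedal; axes as the hob's when up.
- pedal (a joint): Angle of the pedal about its hinge along its rear edge, rad: 0 up, 0.30 fully down at its stop. A spring lifts it; at the point pedal_pad the spring needs about 3 N to start and 10 N at the stop.
- shaft_tip (a point): Centre of the top end of the control shaft, 84 mm above the worktop when out. Bright steel upright D-shaft, 14 mm diameter, one flat 3 mm from the axis on its +x side (the point's +x points squarely out of the flat), tip chamfered 2 mm. Stands 26 mm out of a black collar (36 mm diameter, 3 mm high) with a white mark on the flat's side. Does not turn. Site moves with it.
- shaft (a joint): How far the shaft is pushed in, m: 0 out, 0.006 fully in at its stop. The spring needs about 5 N to start and 10 N at the stop.
- knob_center (a point): Centre of the loose white knob, half-way up, 23 mm above its underside; it stands upright, hole down, 46 mm high, about 80 g. Round skirt 46 mm diameter, 20 mm high; above it a flat grip bar 44 mm long along x, 14 mm wide along y, from 20 to 46 mm up, to be gripped across y, above the skirt. A black line on the bar's top and end marks its +x end, the side of the hole's flat.
- mug: Green and white mug, 78 mm diameter, 101 mm high, standing at the back left; origin at the centre of its underside. A bystander.
- spice_jar: Spice jar with a yellow cap, 42 mm diameter, 96 mm high, standing at the back left; origin at the centre of its underside. A bystander.
- knob: The same knob; origin at the centre of its underside, the mouth of its D-shaped blind hole: 16 mm deep, 16 mm diameter, flat 4 mm from the axis on the +x side (1 mm play all round). It goes on when knob +x and shaft_tip +x point the same way, within about 8 degrees. Fully on, the shaft tip meets the hole's end and knob_center is 7 mm above shaft_tip.
Things that resemble listed ones, but are neither listed nor needed, are in the scene too. There is more than one size of the knob; the job needs the middle-sized.

How it is judged:
On the way:
1. the pedal is pressed down to its stop (value of joint pedal above 0.27 rad), for 0.3 s.
At the end, for the whole second after the job is handed in: Pedal up (< 0.06 rad). Knob fully on the shaft: centre < 9 mm above the tip, within 3 mm of its axis, matched within 0.26 rad, upright within 0.10 rad; fingers still touch it (> 2 N) and keep it pressed, shaft > 4.5 mm of its 6 mm in (value of joint pedal below 0.06 rad and z of knob_center in the frame of shaft_tip below 0.009 m and horizontal distance between knob_center and shaft_tip below 0.003 m and angle between the x axis of knob_center and the x axis of shaft_tip, either way round below 0.26 rad and angle between knob_center's own z axis and vertical below 0.1 rad and value of joint shaft above 0.0045 m and contact force between the fingers and knob above 2 N); the arm keeps its last pose, push and grip.
It fails at once if the mug is moved more than 30 mm or tipped (distance of mug from where it was at the start of the episode above 0.03 m or angle between mug's own z axis and vertical above 0.5 rad).
It fails at once if the spice jar is moved more than 30 mm or tipped (distance of spice_jar from where it was at the start of the episode above 0.03 m or angle between spice_jar's own z axis and vertical above 0.5 rad).
It also fails if it takes over 58 s, if anything falls off the work surface, if the arm or the gripper's body presses on something with over 40 N, if the wrist force passes 120 N, or if a joint passes its speed limit or range.

## Working session

There is one attempt and no reset: what is moved stays moved. The work goes in short steps, Python scripts to look and compute and a tool call to move; the robot and the scene stay as the last step left them, time stands still between calls to the robot, and variables do not carry over. Pictures are saved under pics/ and viewed, on a budget of 10 in all, crops included, one or two more only if the job needs it, and the job is handed in when it is done.

Besides the shell and the picture viewer there is one more tool, called by a JSON object that holds its "method" and its "body", one argument or row to a line. jog_arm: Moves the arm, as the interface text tells. Its arguments: {"type":"object","properties":{"steps":{"type":"string"},"fingers":{"type":"number"},"newtons":{"type":"number"}},"required":["steps"]}

```bash
mkdir -p pics
cat > h.py <<'E'
import numpy as np, cv2
from station import arm, vision, finish_job
def grab(n,f):
    d=vision.grab_frame(n); cv2.imwrite(f'pics/{f}.png',d['image'][:,:,::-1]); np.savez(f'pics/{f}.npz',**{k:np.array(v) for k,v in d.items() if k in('image','K','extrinsics')}); return d
def ld(f): return dict(np.load(f'pics/{f}.npz'))
def ray(d,u,v):
    K,E=np.array(d['K']),np.array(d['extrinsics']); p=np.linalg.solve(K,[u,v,1.]); r=E[:3,:3]@[p[0],-p[1],-p[2]]; return E[:3,3],r/np.linalg.norm(r)
def plane(d,u,v,z):
    o,r=ray(d,u,v); return o+r*(z-o[2])/r[2]
def proj(d,P):
    K,E=np.array(d['K']),np.array(d['extrinsics']); q=E[:3,:3].T@(np.array(P)-E[:3,3]); q=K@[q[0],-q[1],-q[2]]; return q[:2]/q[2]
def tri(d1,a,d2,b):
    o1,r1=ray(d1,*a);o2,r2=ray(d2,*b); s=np.linalg.lstsq(np.c_[r1,-r2],o2-o1,rcond=None)[0]; p,q=o1+s[0]*r1,o2+s[1]*r2; return (p+q)/2,np.linalg.norm(p-q)
E
python3 - <<'E'
from h import *
for n in('scene','top'):
    d=grab(n,n+'0'); print(n,d.keys(),np.round(d['K'],1).tolist(),np.round(d['extrinsics'],3).tolist())
print(arm.state())
E
```

```text
scene dict_keys(['image', 'K', 'extrinsics']) [[502.2, 0.0, 326.0], [0.0, 502.2, 249.2], [0.0, 0.0, 1.0]] [[0.852, 0.359, -0.38, 0.29], [-0.523, 0.614, -0.591, -0.615], [0.021, 0.703, 0.711, 0.699], [0.0, 0.0, 0.0, 1.0]]
top dict_keys(['image', 'K', 'extrinsics']) [[474.3, 0.0, 314.5], [0.0, 474.3, 241.0], [0.0, 0.0, 1.0]] [[0.023, 0.996, -0.088, 0.563], [-0.999, 0.027, 0.042, -0.096], [0.044, 0.087, 0.995, 0.916], [0.0, 0.0, 0.0, 1.0]]
{'t': 0.1, 'joint_pos': array([-1.39644236e+00,  3.13357141e-01,  1.49834707e+00,  1.88485700e-05,
        1.33101310e+00, -2.23412897e-01]), 'qd': array([-1.42679777e-03, -3.78838482e-03, -5.59143386e-04, -6.62632550e-04,
       -2.55620623e-05,  2.96717987e-04]), 'effort': array([ 2.54781939e-03, -4.02811468e+01, -2.52647996e+01,  6.95404108e-02,
        3.42009310e-02, -5.56454791e-05]), 'ee_pos': array([ 0.20331202, -0.48379602,  0.23824247]), 'ee_rot': array([-3.14050000e+00, -2.67027862e-04,  3.97762235e-01]), 'force': array([ 0.30232687,  0.98409467, -0.20703429]), 'ft_torque': array([-0.01736838, -0.03854906, -0.01607922]), 'width': 1.0017223265263815}
```

View pics/scene0.png

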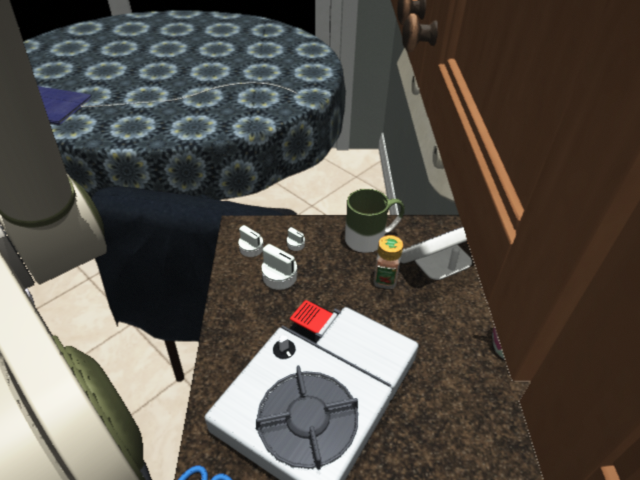

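View pics/top0.png

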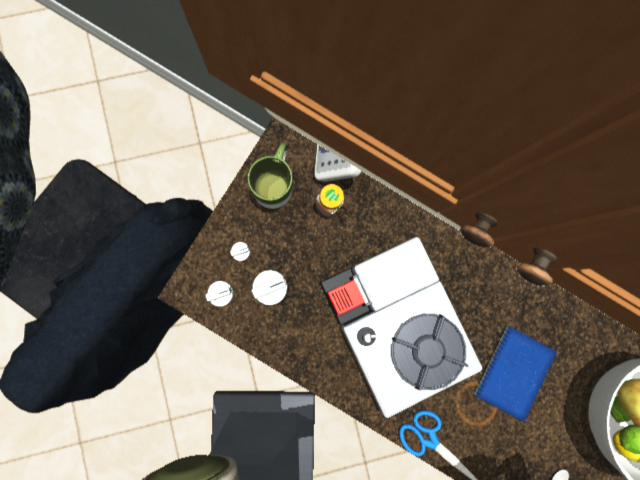

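The scene view shows three knobs, at (250,240), (295,239) and (280,267). In the top view they are at (220,293), (240,251) and (270,288). I expect the middle-sized one to be scene (250,240) / top (220,293). I'll check by size and confirm it in an enlarged crop.

Run:
```python
from h import *
t=ld('top0');s=ld('scene0')
a=cv2.resize(t['image'][235:375,195:395],None,fx=4,fy=4,interpolation=cv2.INTER_CUBIC)[:560]
b=cv2.resize(s['image'][220:370,200:400],None,fx=4,fy=4,interpolation=cv2.INTER_CUBIC)
cv2.imwrite('pics/ct.png',a[:,:,::-1]);cv2.imwrite('pics/cs.png',b[:,:,::-1])
g=cv2.cvtColor(t['image'],cv2.COLOR_RGB2HSV)
m=((g[...,1]<60)&(g[...,2]>110)).astype(np.uint8)
n,l,st,c=cv2.connectedComponentsWithStats(m)
for i in range(1,n):
    x,y,w,h,A=st[i]
    if A>100 and 190<x<480 and 230<y<420:
        p=plane(t,x,y+h/2,.02);q=plane(t,x+w,y+h/2,.02); print(st[i],c[i],'width',np.linalg.norm(p-q),'pos',plane(t,*c[i],.03))
print('base',proj(t,[0.3,0,0]))
for nm,z in(('mug',(270,180)),('jar',(331,197))): print(nm,plane(t,*z,.1))
```

```text
[  343   237   140   181 14027] [407.31938405 328.62137307] width 0.26670702226700127 pos [ 0.48235529 -0.31021811  0.03      ]
[230 241  20  21 313] [239.69968051 250.93929712] width 0.03741806609200666 pos [0.61911249 0.00557738 0.03      ]
[ 251  270   37   36 1001] [269.06293706 287.21778222] width 0.0691427188726672 pos [ 0.55319527 -0.05101879  0.03      ]
[205 280  28  27 567] [219.11463845 293.39153439] width 0.05179200260087583 pos [0.53975568 0.04037698 0.03      ]
[ 281  395  173   85 6991] [352.46931769 448.59848376] width 0.3204335834704402 pos [ 0.2653059  -0.21112494  0.03      ]
base [238.14057403 422.73308025]
mug [ 0.73979705 -0.05030861  0.1       ]
jar [ 0.71319473 -0.15736926  0.1       ]
```

View pics/ct.png

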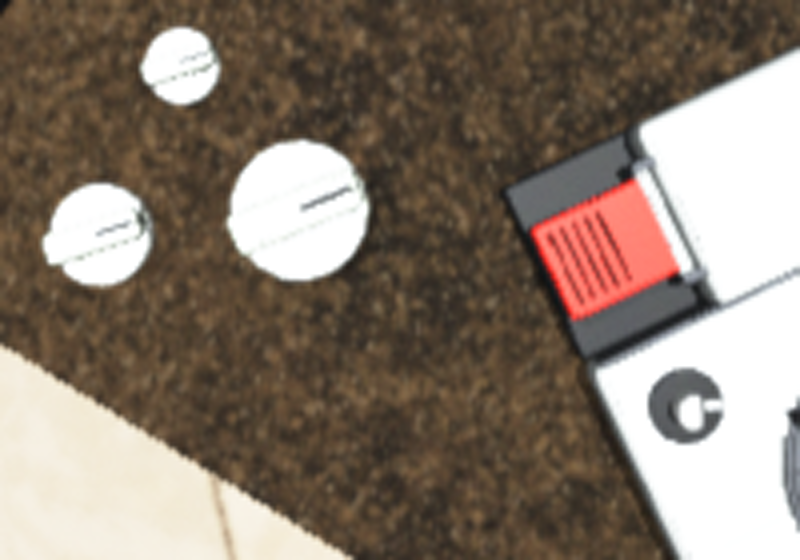

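View pics/cs.png

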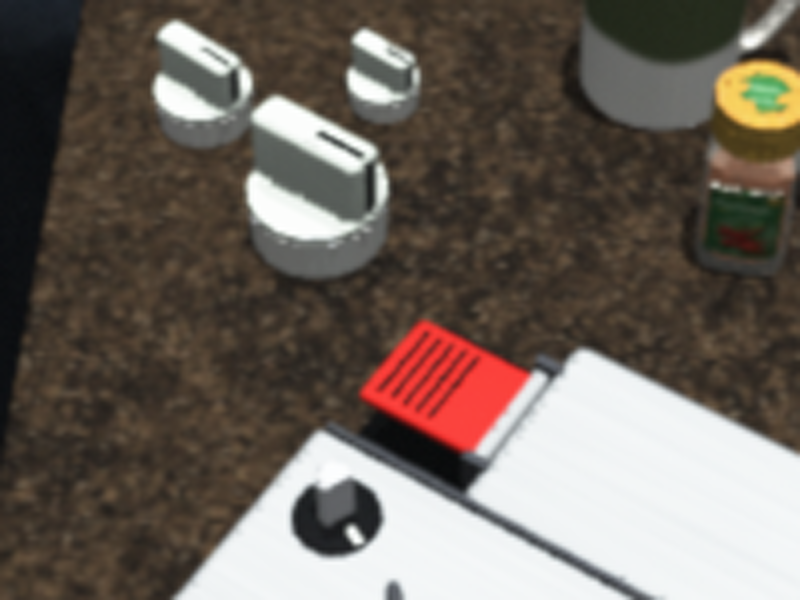

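The crops confirm it: the middle knob is the left one (top (220,293), scene (250,240)). Its measured width of about 50 mm fits a 46 mm skirt, against 37 mm and 69 mm for the others. Its line is on the right-hand end. The pedal is red at top (350,297), and the collar at (366,337) has its mark to the right. Next I measure poses.

Run:
```python
from h import *
t=ld('top0');s=ld('scene0')
for d,nm,roi in((t,'top',(320,260,90,100)),(s,'scene',(270,295,75,70))):
    im=d['image'];g=cv2.cvtColor(im,cv2.COLOR_RGB2HSV).astype(int)
    red=(((g[...,0]<8)|(g[...,0]>172))&(g[...,1]>150)&(g[...,2]>150)).astype(np.uint8)
    M=np.zeros_like(red);x,y,w,h=roi;M[y:y+h,x:x+w]=1
    c=max(cv2.findContours(cv2.morphologyEx(red*M,cv2.MORPH_CLOSE,np.ones((7,7))),0,2)[0],key=cv2.contourArea)
    q=cv2.boxPoints(cv2.minAreaRect(c)) if nm=='top' else cv2.approxPolyDP(c,4,True)[:,0]
    P=np.array([plane(d,*p,.05) for p in q]);print(nm,'red',q.tolist(),P.round(4).tolist(),[np.linalg.norm(P[i]-P[i-1]).round(4) for i in range(len(P))])
    # collar
    cx,cy=(366,337) if nm=='top' else (284,349)
    sub=(g[...,2]<80).astype(np.uint8);R=np.zeros_like(sub);cv2.circle(R,(cx,cy),15,1,-1)
    c=max(cv2.findContours(sub*R,0,1)[0],key=cv2.contourArea);e=cv2.fitEllipse(cv2.convexHull(c))
    C=plane(d,*e[0],.058);print('collar',e,C.round(4),'dia',np.linalg.norm(plane(d,e[0][0]-e[1][0]/2,e[0][1],.058)-plane(d,e[0][0]+e[1][0]/2,e[0][1],.058)),'tip px',proj(d,C+[0,0,.026]))
# marks on collar
T=lambda u,v:(u/4+195-.375,v/4+235-.375); S=lambda u,v:(u/4+200-.375,v/4+220-.375)
print('mark top',plane(t,*T(714,406),.058),'scene',plane(s,*S(355,536),.058))
print('tip scene',plane(s,*S(334,468),.084))
# knob bar line: top & scene
print('line top',plane(t,*T(97,235),.046),plane(t,*T(133,226),.046),'scene',plane(s,*S(203,49),.046),plane(s,*S(234,66),.046))
print('bar end bottom right etc scene', [plane(s,*S(*p),.046).round(4).tolist() for p in((157,35),(179,20),(243,62),(232,75))])
```

```text
top red [[326.8503723144531, 291.5365295410156], [352.7445373535156, 279.4526062011719], [363.7043762207031, 302.9380187988281], [337.8102111816406, 315.0219421386719]] [[0.548, -0.1571, 0.05], [0.5711, -0.2041, 0.05], [0.5289, -0.2249, 0.05], [0.5061, -0.1779, 0.05]] [np.float64(0.0468), np.float64(0.0523), np.float64(0.047), np.float64(0.0522)]Traceback (most recent call last):
  File "<stdin>", line 13, in <module>
cv2.error: OpenCV(4.12.0) /io/opencv/modules/imgproc/src/shapedescr.cpp:361: error: (-201:Incorrect size of input array) There should be at least 5 points to fit the ellipse in function 'fitEllipseNoDirect'
```

Run:
```python
from h import *
t=ld('top0');s=ld('scene0')
for d,nm,(cx,cy) in((t,'top',(366,337)),(s,'scene',(284,349))):
    v=d['image'].max(2);sub=(v<120).astype(np.uint8);R=np.zeros_like(sub);cv2.circle(R,(cx,cy),15,1,-1)
    c=max(cv2.findContours(sub*R,0,1)[0],key=cv2.contourArea);h=cv2.convexHull(c);e=cv2.fitEllipse(h);print(nm,len(h),e,plane(d,*e[0],.058).round(4),'w',np.linalg.norm(plane(d,e[0][0]-e[1][0]/2,e[0][1],.058)-plane(d,e[0][0]+e[1][0]/2,e[0][1],.058)))
T=lambda u,v:(u/4+195-.375,v/4+235-.375); S=lambda u,v:(u/4+200-.375,v/4+220-.375)
print('mark top',plane(t,*T(714,406),.058),'scene',plane(s,*S(355,536),.058))
print('tip scene',plane(s,*S(334,468),.084))
print('line top',plane(t,*T(97,235),.046),plane(t,*T(133,226),.046),'scene',plane(s,*S(203,49),.046),plane(s,*S(234,66),.046))
print('bar top scene', [plane(s,*S(*p),.046).round(4).tolist() for p in((157,35),(179,20),(243,62),(232,75))])
# hob frame from pedal
print('pedal corners scene',[plane(s,*S(*p),.05).round(4).tolist() for p in((362,390),(425,322))])
```

```text
top 17 ((365.8455810546875, 336.07244873046875), (17.36676788330078, 17.42021942138672), 77.36280822753906) [ 0.4702 -0.2284  0.058 ] w 0.031357790137529845
scene 15 ((283.68499755859375, 348.8333435058594), (18.72419548034668, 22.336862564086914), 80.62162780761719) [ 0.4683 -0.2293  0.058 ] w 0.02797179919373927
mark top [ 0.47039948 -0.24153585  0.058     ] scene [ 0.47031779 -0.2402663   0.058     ]
tip scene [ 0.47026323 -0.2260171   0.084     ]
line top [0.54020232 0.03834188 0.046     ] [0.54461804 0.02232731 0.046     ] scene [0.53993734 0.03838469 0.046     ] [0.54740764 0.02066678 0.046     ]
bar top scene [[0.5253, 0.058, 0.046], [0.5388, 0.0624, 0.046], [0.5522, 0.021, 0.046], [0.5439, 0.0157, 0.046]]
pedal corners scene [[0.5075, -0.1772, 0.05], [0.5465, -0.1598, 0.05]]
```

Both views agree within 2 mm. The pedal pad is at about (0.534,-0.181,0.05) with hob yaw about -64°. The shaft is at about (0.469,-0.229), and the knob at about (0.540,0.039) with yaw about -69°. I'll close the fingers and go above the pedal with tool yaw 116°.

{"method": "jog_arm", "body": {
  "steps": "36 33 0 10.3; 36 33 0 10.3; 36 33 0 10.3; 36 33 0 10.3; 36 33 0 10.3; 36 33 0 10.3; 36 33 0 10.3; 36 33 0 10.3; 36 33 0 10.3; 6 6 0 0; 0 0 0 0",
  "fingers": 1,
  "newtons": 20
}}

```text
t: 1.48
ee_pos: [0.5332, -0.181, 0.2383]
ee_rot: [-3.141, -0.001, 2.015]
force: [0.1, -0.2, 0.7]
width: 0.009
```

{"method": "jog_arm", "body": {
  "steps": "0 0 -50 0; 0 0 -50 0; 0 0 -50 0; 0 0 -20 0; 0 0 -8 0; 0 0 -6 0; 0 0 -4 0; 0 0 0 0"
}}

```text
t: 2.48
ee_pos: [0.5334, -0.1812, 0.051]
ee_rot: [3.141, 0.0, 2.016]
force: [0.1, 0.2, -0.6]
width: 0.004
```

Run:
```python
from h import *
t=ld('top0');s=ld('scene0')
# mark direction: bright pixels in the collar annulus on z=.058 plane, sampled rectified
C=np.array([.4693,-.2288,.058]); n=161; r=np.linspace(-.02,.02,n)
for d,nm in((t,'top'),(s,'scene')):
    uv=np.array([[proj(d,C+[x,y,0]) for y in r[::-1]] for x in r[::-1]],np.float32)
    w=cv2.remap(d['image'],uv[...,0],uv[...,1],cv2.INTER_CUBIC).max(2)
    X,Y=np.meshgrid(r[::-1],r[::-1],indexing='ij')
    R=np.hypot(X,Y);ang=np.degrees(np.arctan2(Y,X))
    k=(R>.009)&(R<.015)&(ang>-140)&(ang<-30);wt=np.clip(w.astype(float)-100,0,None)*k
    a=(wt*ang).sum()/wt.sum();print(nm,a,[(b,int(w[k&(abs(ang-b)<4)].mean())) for b in range(-136,-30,8)],'cent',(wt*X).sum()/wt.sum(),(wt*Y).sum()/wt.sum())
```

```text
top -87.96796421226338 [(-136, 131), (-128, 113), (-120, 97), (-112, 92), (-104, 94), (-96, 156), (-88, 233), (-80, 251), (-72, 193), (-64, 114), (-56, 94), (-48, 96), (-40, 98), (-32, 97)] cent 0.000609529495056158 -0.01122671774503216
scene -85.29750889227215 [(-136, 35), (-128, 35), (-120, 36), (-112, 37), (-104, 49), (-96, 142), (-88, 236), (-80, 213), (-72, 104), (-64, 44), (-56, 37), (-48, 37), (-40, 37), (-32, 37)] cent 0.0009563245281528863 -0.011720800758114191
```

{"method": "jog_arm", "body": {
  "steps": "0 0 -3 0; 0 0 -3 0; 0 0 -3 0; 0 0 -2 0; 0 0 0 0"
}}

```text
t: 3.1
ee_pos: [0.534, -0.1816, 0.0411]
ee_rot: [3.141, 0.002, 2.016]
force: [-2.1, 0.3, 12.0]
width: 0.006
```

{"method": "jog_arm", "body": {
  "steps": "0 0 -1 0; 0 0 -1 0; 0 0 0 0"
}}

```text
t: 3.48
ee_pos: [0.5342, -0.1817, 0.0401]
ee_rot: [3.14, 0.003, 2.016]
force: [-6.5, 0.5, 19.6]
width: 0.001
```

The force rose 7.6 N in 1 mm, against about 0.6 N/mm for the spring, so the pedal is at its stop. I press slightly more, hold, then release.

{"method": "jog_arm", "body": {
  "steps": "0 0 -1 0; 0 0 -1 0; 0 0 0 0; 0 0 0 0; 0 0 0 0; 0 0 0 0; 0 0 0 0"
}}

```text
t: 4.35
ee_pos: [0.5344, -0.1818, 0.0396]
ee_rot: [3.14, 0.004, 2.016]
force: [-12.5, 3.1, 34.3]
width: 0.001
```

Run:
```python
from h import *
d=grab('scene','press'); print(arm.state()['force'])
b=cv2.resize(d['image'][270:370,250:370],None,fx=5,fy=5,interpolation=cv2.INTER_CUBIC);cv2.imwrite('pics/cp.png',b[:,:,::-1])
```

```text
[-11.24147859   3.82257009  34.42487182]
```

View pics/cp.png

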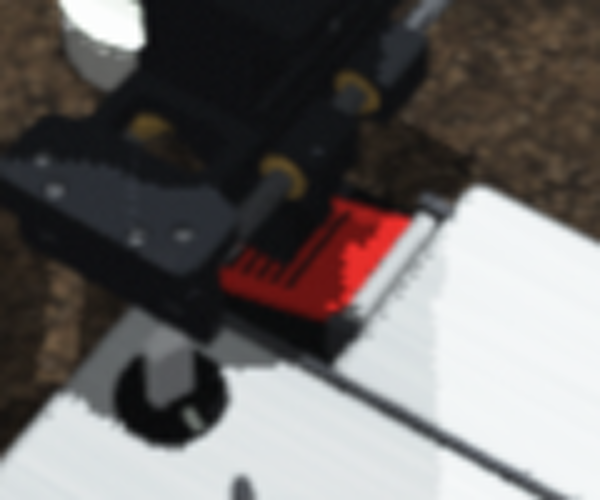

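The picture shows the pedal tilted down under the fingers. The fingertips are at z 0.0396 about 33 mm from the hinge, which gives about 0.3 rad. I release, lift, and go above the knob.

{"method": "jog_arm", "body": {
  "steps": "0 0 10 0; 0 0 30 0; 0 0 50 0; 0 0 40 0; 1 45 0 -2; 1 45 0 -2; 1 45 0 0; 1 45 0 0; 1 41 0 0; 0 0 0 0; 0 0 0 0",
  "fingers": 0.5
}}

```text
t: 5.78
ee_pos: [0.5384, 0.0394, 0.1657]
ee_rot: [-3.142, 0.0, 1.946]
force: [-0.1, 0.7, 0.3]
width: 0.501
```

Run:
```python
from h import *
d=grab('scene','k1');grab('top','k1t')
b=cv2.resize(d['image'][200:360,190:390],None,fx=4,fy=4,interpolation=cv2.INTER_CUBIC)[:600];cv2.imwrite('pics/ck.png',b[:,:,::-1])
```

```text
(no output)
```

View pics/ck.png

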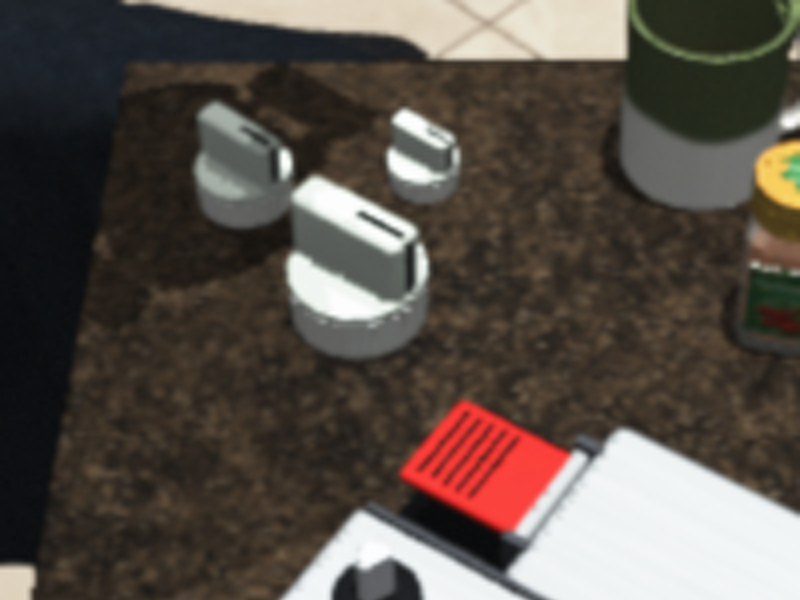

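The pedal is back up and the knob is untouched. I descend over the bar, stopping just above the skirt, and grip.

{"method": "jog_arm", "body": {
  "steps": "1.5 0 -40 0; 0 0 -40 0; 0 0 -35 0; 0 0 -15 0; 0 0 -8 0; 0 0 -5 0; 0 0 0 0"
}}

```text
t: 6.75
ee_pos: [0.5402, 0.0399, 0.0232]
ee_rot: [3.141, 0.0, 1.946]
force: [0.7, 1.3, 0.6]
width: 0.501
```

{"method": "jog_arm", "body": {
  "steps": "0 0 -1 0; 0 0 0 0; 0 0 0 0; 0 0 0 0; 0 0 0 0; 0 0 0 0",
  "fingers": 1,
  "newtons": 35
}}

```text
t: 7.5
ee_pos: [0.5399, 0.04, 0.0219]
ee_rot: [3.141, 0.0, 1.946]
force: [-1.7, 0.4, 3.1]
width: 0.156
```

Gripped: the opening is 13.7 mm on the 14 mm bar. I lift, carry it to above the shaft and turn to match.

{"method": "jog_arm", "body": {
  "steps": "0 0 30 0; 0 0 50 0; 0 0 40 0; -11 -43 0 -3; -12 -45 0 -3; -12 -45 0 -4; -12 -45 0 -3; -12 -45 0 -3; -12 -45 0 0; 0 0 0 0; 0 0 0 0"
}}

```text
t: 8.88
ee_pos: [0.4688, -0.2274, 0.1414]
ee_rot: [-3.141, -0.001, 1.667]
force: [-0.6, 0.6, -0.6]
width: 0.157
```

Run:
```python
from h import *
s=grab('scene','c1');t=grab('top','c1t'); st=arm.state();print(st['ee_pos'],np.degrees(st['ee_rot'][2]))
p=st['ee_pos'];print([proj(d,p).round(1).tolist() for d in(s,t)],proj(s,[.4693,-.2288,.084]))
u,v=proj(s,p).astype(int);x0,y0=max(u-75,0),max(v-50,0);print(x0,y0)
b=cv2.resize(s['image'][y0:y0+120,x0:x0+150],None,fx=5,fy=5,interpolation=cv2.INTER_CUBIC);cv2.imwrite('pics/cc.png',b[:,:,::-1])
```

```text
[ 0.46910011 -0.22691692  0.14163828] 95.5685889188058
[[281.0, 313.3], [372.8, 342.6]] [283.44078946 338.27125735]
206 263
```

View pics/cc.png

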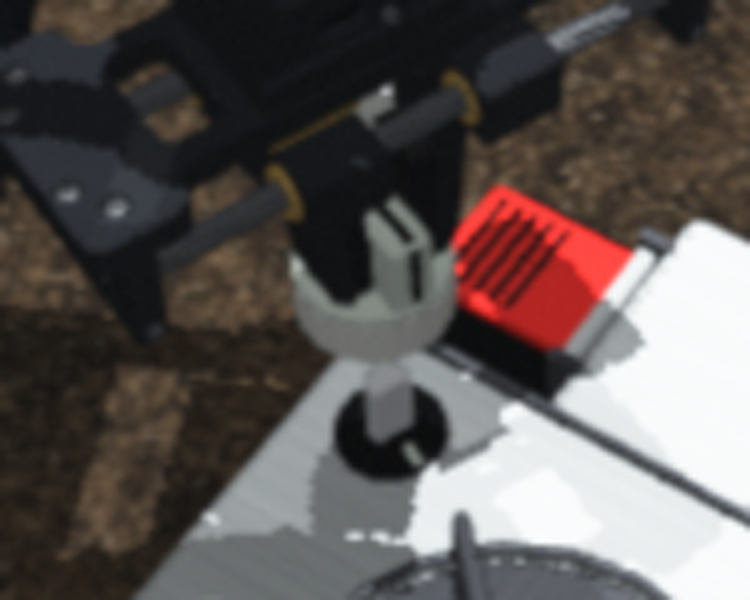

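The view shows the knob held upright over the shaft (tip near crop (390,370)), with its line towards the collar mark. I'll compare the skirt's left, right and bottom edges in both views with those of a skirt centred on the TCP.

Run:
```python
from h import *
s=ld('c1');t=ld('c1t');p=np.array([.4691,-.2270,.1416])
a=np.linspace(0,2*np.pi,360)
def ext(d,c):
    P=np.array([proj(d,c+[.023*np.cos(x),.023*np.sin(x),z]) for z in(-.0219,-.0019) for x in a]); return np.array([P[:,0].min(),P[:,0].max(),P[:,1].max(),P[:,1].min()])
e=ext(s,p);m=np.array([(293/5+206-.4),(457.5/5+206-.4),361/5+263-.4]);print('pred scene',e,'meas',m)
# scene px shift -> shift in plane
J=np.array([proj(s,p+[.001,0,0])-proj(s,p),proj(s,p+[0,.001,0])-proj(s,p)]).T
du=(m[0]+m[1]-e[0]-e[1])/2;dv=m[2]-e[2];print('shift mm',np.linalg.solve(J,[du,dv]),du,dv)
e=ext(t,p);print('pred top',e)
x0,x1,y0,y1=int(e[0])-6,int(e[1])+8,int(e[3])-6,int(e[2])+8
b=cv2.resize(t['image'][y0-15:y1+15,x0-15:x1+15],None,fx=8,fy=8,interpolation=cv2.INTER_CUBIC);cv2.imwrite('pics/ctt.png',b[:,:,::-1]);print(x0-15,y0-15,b.shape)
bar=[proj(s,p+[0,0,.0241])]
S=lambda u,v:(u/5+206-.4,v/5+263-.4)
print('bar end top (line end)',plane(s,*S(418,247),.1416+.0241),'line inner',plane(s,*S(381,203),.1416+.0241))
```

```text
pred scene [264.42943645 298.03582338 336.41270731 301.1664777 ] meas [264.2 297.1 334.8]
shift mm [0.61212292 2.87096606] -0.5826299179921932 -1.612707308865481
pred top [356.88177062 386.67316119 356.86514659 326.96289187]
335 305 (592, 592, 3)
bar end top (line end) [ 0.47165087 -0.24728109  0.1657    ] line inner [ 0.47017916 -0.22920515  0.1657    ]
```

View pics/ctt.png

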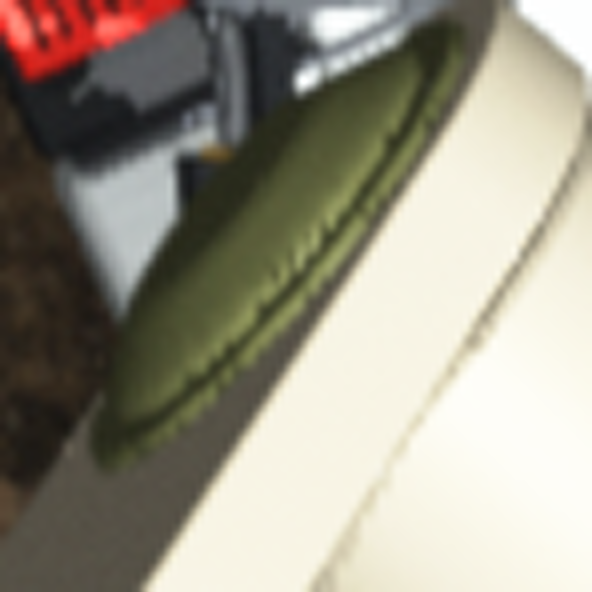

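The top view is blocked by the arm. The scene view suggests the knob sits 1–3 mm further in +y than the TCP, so I shift -y and then lower gently while watching the force.

{"method": "jog_arm", "body": {
  "steps": "0 -3 -15 0; 0 0 -15 0; 0 0 -3 0; 0 0 0 0; 0 0 0 0"
}}

```text
t: 9.6
ee_pos: [0.4691, -0.2311, 0.1091]
ee_rot: [3.141, 0.0, 1.667]
force: [0.2, -0.1, -1.3]
width: 0.152
```

{"method": "jog_arm", "body": {
  "steps": "0 0 -1.5 0; 0 0 -1.5 0; 0 0 -1.5 0; 0 0 0 0"
}}

```text
t: 10.1
ee_pos: [0.4688, -0.231, 0.1041]
ee_rot: [-3.141, -0.0, 1.667]
force: [-0.3, -0.4, -0.6]
width: 0.155
```

{"method": "jog_arm", "body": {
  "steps": "0 0 -1.5 0; 0 0 -1.5 0; 0 0 0 0"
}}

```text
t: 10.48
ee_pos: [0.4688, -0.231, 0.1011]
ee_rot: [-3.141, -0.0, 1.667]
force: [0.3, 0.0, -1.0]
width: 0.159
```

{"method": "jog_arm", "body": {
  "steps": "0 0 -1.5 0; 0 0 -1.5 0; 0 0 -1.5 0; 0 0 -1.5 0; 0 0 0 0"
}}

```text
t: 11.1
ee_pos: [0.4688, -0.231, 0.0951]
ee_rot: [-3.141, -0.0, 1.667]
force: [-0.0, -0.6, -0.8]
width: 0.153
```

{"method": "jog_arm", "body": {
  "steps": "0 0 -1.5 0; 0 0 -1.5 0; 0 0 -1.5 0; 0 0 -1.5 0; 0 0 0 0",
  "newtons": 50
}}

```text
t: 11.72
ee_pos: [0.4689, -0.2311, 0.0895]
ee_rot: [3.142, 0.0, 1.667]
force: [-2.5, 1.1, 3.4]
width: 0.16
```

Contact comes at z about 0.0895, and I expected 0.090 for fully on. Now I press the shaft in.

{"method": "jog_arm", "body": {
  "steps": "0 0 -1.5 0; 0 0 -1.5 0; 0 0 -1.5 0; 0 0 -1 0; 0 0 0 0"
}}

```text
t: 12.35
ee_pos: [0.469, -0.2311, 0.0841]
ee_rot: [3.141, 0.0, 1.667]
force: [-2.0, 1.9, 8.9]
width: 0.152
```

{"method": "jog_arm", "body": {
  "steps": "0 0 -1 0; 0 0 -1 0; 0 0 0 0"
}}

```text
t: 12.72
ee_pos: [0.4691, -0.2312, 0.0835]
ee_rot: [3.141, 0.001, 1.667]
force: [-7.4, 4.4, 21.4]
width: 0.151
```

The force rose steeply to 21 N at z 0.0835, about 6 mm below first contact, so the shaft is at its stop. I hold and take one last look.

{"method": "jog_arm", "body": {
  "steps": "0 0 0 0; 0 0 0 0; 0 0 0 0; 0 0 0 0"
}}

```text
t: 13.22
ee_pos: [0.4691, -0.2312, 0.0835]
ee_rot: [3.141, 0.001, 1.667]
force: [-6.4, 4.2, 20.7]
width: 0.152
```

Run:
```python
from h import *
s=grab('scene','f1')
b=cv2.resize(s['image'][200:360,200:400],None,fx=4,fy=4,interpolation=cv2.INTER_CUBIC)[:600];b=cv2.resize(s['image'][215:365,200:400],None,fx=4,fy=4,interpolation=cv2.INTER_CUBIC);cv2.imwrite('pics/cf.png',b[:,:,::-1])
```

```text
(no output)
```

View pics/cf.png

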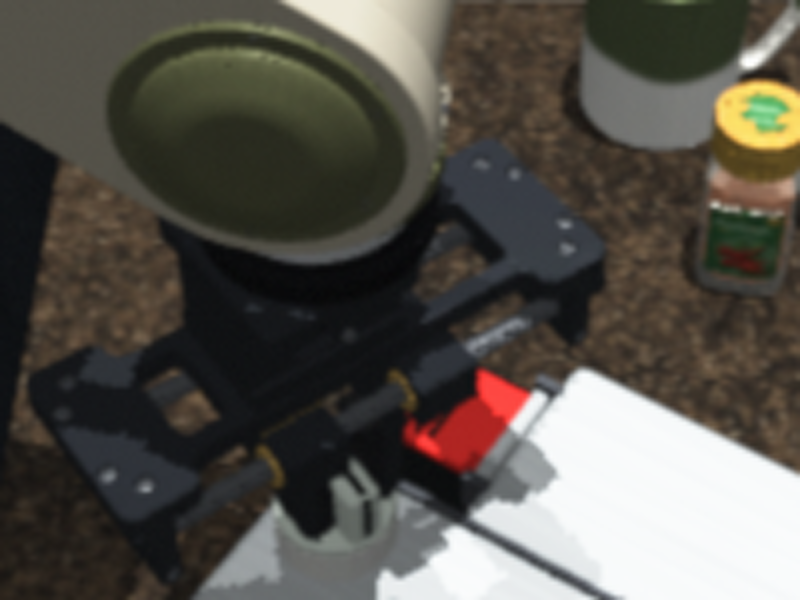

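The knob sits low over the collar, upright and still gripped. The pedal is up, and the mug and jar haven't moved. I'm handing in.

```bash
python3 -c "
from h import *
finish_job()"
```

```text
the job is handed in; nothing more can be done
```

I pressed the pedal, fitted the knob and handed the job in after about 13 s of robot time, with the knob still gripped and pressed in. No verdict was reported.

- **Pedal:** I pressed it to its stop, where the force rose steeply to 34 N, and held it for over 0.5 s. From the fingertip height I estimate about 0.3 rad. The later pictures show it back up.
- **Knob:** I took the middle-sized one (about 50 mm measured for the 46 mm skirt, against 37 and 69 mm for the others). I turned it 16° to match the collar mark and lowered it. It slid on with no force until contact at z 0.0895, where I had expected 0.090.
- **Pressed in:** I pushed knob and shaft 6 mm further, until the force rose steeply. The push was steady at about 21 N with the grip set to 50 N.
- **Last look:** The final picture shows the knob upright and low over the collar, the pedal up, and the mug and jar where they were.

Two checks were weak:
- **Knob offset:** My estimates of where the knob sat along the jaws disagreed by 1–3 mm, and the arm blocked the top camera. I relied on the hole's play and the force-free fit.
- **Side load:** A side force of about 8 N remained at the end.

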